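# Free the seized transport pin of a plate shaker and park it

### The job

The plate shaker's transport-lock pin is stuck fast in its bore by dried salt: twist it back and forth with a gentle upward pull until it comes out, without hauling the sprung deck up with it. Then park the pin in the bayonet socket of the small stand: lugs down through the slot, push in against the spring, turn a quarter so that it clicks home, and let go. Leave the other things on the bench where they are.

Things in the scene. Friction and masses are not known exactly. Their poses are not given: they have to be found in the camera images.
- pin_grip (a point): centre of the pin's black flat handle, 46 wide (pin x) x 14 thick (pin y) x 46 high (pin z), to be pinched across the 14 mm thickness. z along the pin's axis, up. Below the handle: a neck 20 in diameter, 20 long, then the cross lugs, centred 46 below this point, then the shaft. Twisting it takes 0.4 to 0.6 N m while it is stuck
- pin: steel transport-lock pin, rigid, 114 long, 0.12 to 0.2 kg, upright at the start, twisted up to 0.7 rad from the shaker's yaw; origin on its axis at the lugs, z up its axis, x along lugs and handle width. Shaft below the lugs: 20 diameter, 45 long, the last 6 tapering to 12
- pin_lugs (a point): point on the pin's axis at the middle of its cross lugs, a bar 40 long (along pin x), 8 wide, 7 high; at the start it hovers 2 over the deck
- pin_tip (a point): centre of the lower end of the pin's shaft
- shaker: white plate shaker, 180 x 170, fixed to the bench; origin on the bench under its centre, z up, yaw varies. Its sprung square aluminium deck, 184 x 176, has its top 82 above the bench and the bore in its middle; rubber stops 12 high stand at its corners
- bore (a point): centre of the bore's mouth, on top of the deck; upright, 21.5 diameter. Salt grips the shaft 13 to 21 below the mouth: a straight pull takes 35 to 60 N, but while the pin turns only about 48 N x rise / sqrt(rise^2 + (10 mm x turn in rad)^2), give or take a quarter. The salt lets go after a rise of about 20; the shaft is out of the bore after 40
- deck (a joint): rise of the deck on its soft mounts in m, 0 at rest, about 5 N per mm: it rises as the pin is pulled. More than 0.006 (30 N) is hauling and fails
- stand: parking stand fixed to the bench: base 120 x 100 x 10, aluminium bayonet block 52 x 57, top at 78.5; origin on the bench under the socket's axis, z up, yaw varies. Entry slot along stand x, 25 wide, open-ended, between two lips (underside at 69.5); in the middle of each lip a notch below, 14 wide, up to 73.5
- socket (a point): centre of the block's top, on the socket's axis, 78.5 above the bench. Shaft hole 24 diameter, 3 mm chamfer, mouth at 54. Under the lips the lugs turn either way while their centre is below 66; they bottom at 57.5. Parked: lugs along stand y, sprung up in the notches, lug centre at 70
- plunger (a joint): travel of the spring plunger in the socket, in m, down positive; met by the pin's tip when the lug centre is at 77. 0 free, 0.007 parked, above 0.011 the lugs can turn, 0.0195 bottomed. Force 2 N + 0.6 N per mm (6 N parked, 8.6 N where it can turn, 13.7 N bottomed)
- tip_box: bystander: yellow tip box with a clear lid, 122 x 82 x 53, in mm; origin under its centre
- tube_rack: bystander: pale wooden tube rack 100 x 56 x 36 with a few tubes standing in it (48 high in all), in mm; origin under its centre
- microplate: bystander: white microplate 127 x 85 x 14, lying, in mm; origin under its centre
- bottle: bystander: clear bottle, 64 across, 130 high, in mm; origin under its centre
- beaker: bystander: clear beaker, 70 across, 85 high, in mm; origin under its centre
- pipette: bystander: hand pipette lying flat, 225 long, 26 thick, finger rest 44 wide, in mm; origin under its centre
Things that resemble listed ones, but are neither listed nor needed, are in the scene too. Of the things that look like the pin, the largest one is meant.

How it is judged (in metres and radians):
On the way, in this order (a step that is already met when the one before it is completed fails the run):
1. the pin is drawn right out of the bore (its tip above the deck) (z of pin_tip in the frame of shaker above 0.088 m), for 0.1 s.
2. the pin is pushed into the socket against the spring, deep enough to turn (value of joint plunger above 0.0095 m and horizontal distance between pin_lugs and socket below 0.005 m), for 0.05 s.
At the end, for the whole second after the job is handed in: the pin is parked upright (within 0.12 rad) in the socket, on its axis within 4 mm, its lugs turned a quarter (1.3 to 1.57 rad from the entry slot) and sprung up into the notches (lug centre 67.5 to 73 mm above the bench), at rest and released (horizontal distance between pin_lugs and socket below 0.004 m and z of pin_lugs in the frame of stand between 0.0675 and 0.073 m and angle between the x axis of pin_lugs and the x axis of stand, either way round above 1.3 rad and angle between pin_lugs's own z axis and vertical below 0.12 rad and linear speed of pin below 0.02 m/s); the robot touches nothing.
It fails at once if the sprung deck is hauled up by more than 6 mm (value of joint deck above 0.006 m).
It fails at once if a bystander is moved by more than 30 mm (distance of any of tip_box, tube_rack, microplate, bottle, beaker, pipette from where it was at the start of the episode above 0.03 m).
It also fails if it takes over 64 s, if anything falls off the work surface, if the arm or the gripper's body presses on something with over 40 N, if the wrist force passes 120 N, or if a joint passes its speed limit or range.

### The arm

A 7-joint arm with a two-finger parallel gripper is mounted at the origin on the work surface. World frame = base frame: x ahead of the robot, y to its left, z up, the work surface at z = 0. Lengths are in mm, angles in rad, forces in N, time in s.
With the tool pointing down it reaches from about 425 to 950 mm from the base axis. Payload 16.7 kg.
Tool frame: the origin (TCP) lies between the finger pads; the fingertips stand 8 mm ahead of it and the grasp point (between the pads) lies 11 mm behind it; z points along the fingers, x is the direction in which the jaws open and shut, and the axes are right-handed (so a half turn about z gives the same grasp; the last joint's range is limited). The gripper opens to 94 mm and grips with 3 to 60 N. Pads are 16 mm wide; open, the fingers measure 119 mm over their backs; the gripper's body (75 mm by 177 mm) begins 78 mm behind the grasp point.
Start: joints at [1.079, 0.426, 0.074, 1.606, -0.034, 1.111, -0.067], TCP at [226.217, -635.925, 213.467] pointing down, gripper open.
Joint ranges: [-2.85, 2.85], [-0.5, 2.14], [-1.23, 1.37], [0.21, 2.46], [-1.02, 4.16], [0.16, 2.05], [-2.73, 2.73]. Speed limits (rad/s): [1.89, 1.89, 2.39, 2.39, 3.01, 3.01, 3.01].

### API

Orientations are given as [roll, pitch, yaw] about the fixed x, y, z axes, in that order (R = Rz(yaw) Ry(pitch) Rx(roll)).
In Python, from bench import arm gives the robot as it stands.
- The arm moves only by the tool play_rows, never from a script. Its argument "moves" is text: rows parted by semicolons, each of 5 numbers parted by spaces: the finger opening in cm, from 0 to 9.4, then the shift along the tool's x, y, z in cm, then the turn about the tool's z in degrees. In form: gripper dx dy dz twist; .... A call has 1 to 8 rows; each row shifts and turns the commanded pose from where the row before left it, along the tool's axes as they then stand; what a row does not reach is not made up. A row lasts 1/8 s, in which the tool goes at most 62.5 mm and 10.7 degrees, less where a joint would pass 70% of its speed; a pose out of reach is approached as far as the arm can. A call with a gripper value outside its range is refused whole. The fingers move at their own pace and stop on an object; the grip force is fixed at half the most. Time passes only in rows, so rows that do not move let the fingers close. It gives the time, the measured TCP pose, the force and the opening at its end, in the units of the state.
- arm.observe(): the state, without advancing time (a new reading comes with each control period).
- arm.get_image(name): name is "side" or "top" or "wrist"; returns a dict with "img" (420x560x3 uint8, blue, green, red), "camera_matrix" (3x3 intrinsics, pixels), "world_from_camera" (4x4, takes a point from camera to world coordinates). Camera axes: x right, y up, looking along -z (the intrinsics and any distortion apply to the point x, -y, -z); pixel columns grow to the right and rows downward; lengths in mm; the calibration is good to about 2 mm. The wrist camera is an equidistant fisheye: a pixel r from the principal point sees the ray r / f radians off the axis. A picture is of the moment at which its call begins. There is no depth.
- arm.close_job(): hands the job in, once; it reports no verdict.
The state is a dict: "clock": time; "qpos": joint angles; "joint_velocities": joint speeds; "joint_efforts": joint torques, N m; "tcp_pos": TCP position; "tool_rot": TCP orientation; "wrist_force": force on the tool from outside, world axes, zero at the start; "wrist_torque": the same for the moment, N m; "finger_gap": opening from 0.0 (shut) to 1.0 (fully open).
Only numpy, scipy, OpenCV 4.12 (cv2) and the standard library are available. Lean on these libraries where they do the work, as an engineer would, in place of code of your own. Each camera call takes 0.05 s, during which the arm holds its last target.

## Working session

There is one attempt and no reset: what is moved stays moved. The work goes in short steps, Python scripts to look and compute and a tool call to move; the robot and the scene stay as the last step left them, time stands still between calls to the robot, and variables do not carry over. Pictures are saved under pics/ and viewed, and the job is handed in when it is done.

Besides the shell and the picture viewer there is one more tool, called as name(argument=value, ...) on one line, values as JSON. play_rows: Moves the arm, as the interface text tells. Its arguments: {"type":"object","properties":{"moves":{"type":"string"}},"required":["moves"]}

```bash
ls; mkdir -p pics; python3 - <<'E'
from bench import arm
import cv2,numpy as np
s=arm.observe(); print({k:np.round(v,3).tolist() for k,v in s.items()})
for n in ["side","top","wrist"]:
    d=arm.get_image(n); cv2.imwrite(f"pics/{n}0.png",d["img"]); print(n,d["camera_matrix"].tolist(),np.round(d["world_from_camera"],3).tolist(), [k for k in d])
E
```

```text
pics
{'clock': 0.0, 'qpos': [1.079, 0.427, 0.074, 1.607, -0.034, 1.111, -0.067], 'joint_velocities': [-0.0, 0.0, 0.001, 0.001, -0.0, -0.001, -0.0], 'joint_efforts': [-0.002, -93.582, 3.666, -45.42, -0.049, 0.02, 0.0], 'tcp_pos': [226.072, -635.566, 212.778], 'tool_rot': [3.141, 0.001, -1.229], 'wrist_force': [0.407, -0.088, 0.114], 'wrist_torque': [-0.004, 0.015, -0.016], 'finger_gap': 0.998}
side [[544.0448855841792, 0.0, 274.1656339386883], [0.0, 544.0448855841792, 210.3020790355709], [0.0, 0.0, 1.0]] [[0.986, 0.115, -0.117, 365.757], [-0.164, 0.744, -0.648, -891.439], [0.013, 0.659, 0.752, 1173.889], [0.0, 0.0, 0.0, 1.0]] ['img', 'camera_matrix', 'world_from_camera']
top [[469.8930606848171, 0.0, 279.57659630868284], [0.0, 469.8930606848171, 217.73689686836548], [0.0, 0.0, 1.0]] [[0.006, 0.995, -0.101, 349.526], [-1.0, 0.005, -0.009, 6.379], [-0.008, 0.101, 0.995, 1641.041], [0.0, 0.0, 0.0, 1.0]] ['img', 'camera_matrix', 'world_from_camera']
wrist [[325.19226210127806, 0.0, 282.1811058894092], [0.0, 325.19226210127806, 212.89613117787917], [0.0, 0.0, 1.0]] [[0.335, 0.904, 0.264, 304.503], [-0.942, 0.322, 0.093, -607.725], [-0.001, -0.28, 0.96, 384.605], [0.0, 0.0, 0.0, 1.0]] ['img', 'camera_matrix', 'world_from_camera']
```

View pics/top0.png

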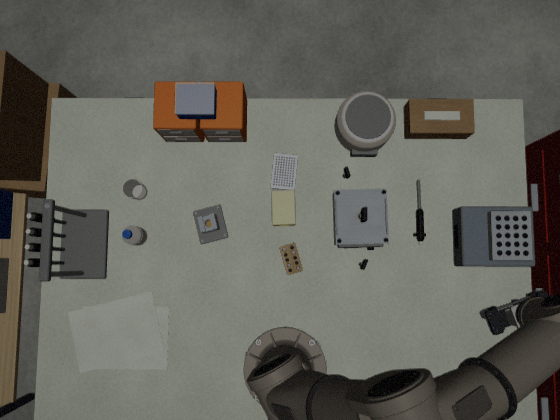

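View pics/side0.png

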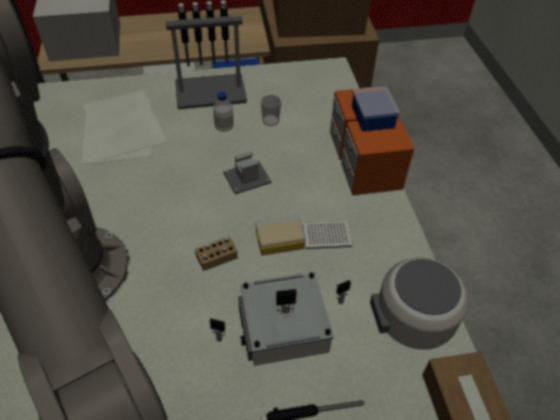

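View pics/wrist0.png

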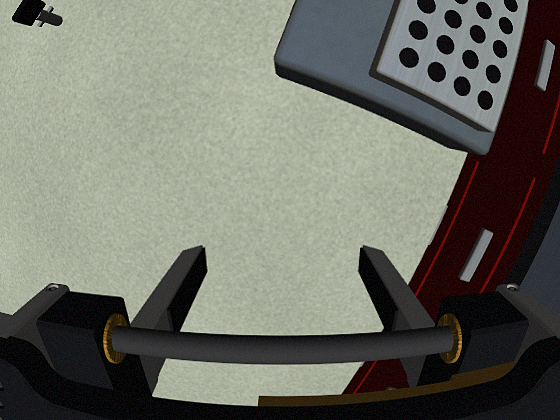

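The top view shows the shaker at (360,218) with a pin in its middle, and the stand at (210,224). Three things look like the pin in the top view: (363,214) in the deck, (347,172) on the bench, and (363,265) on the bench. The one in the deck is largest and sits in the bore, so I choose it. I'll check it in a close crop.

```bash
cat > h.py <<'E'
import numpy as np, cv2
from bench import arm
def ray(d,u,v,fish=False):
    K=d["camera_matrix"];T=np.array(d["world_from_camera"])
    x=(u-K[0][2])/K[0][0]; y=(v-K[1][2])/K[1][1]
    if fish:
        r=np.hypot(x,y); s=np.sin(r)/r if r>1e-9 else 1.; c=np.array([x*s,-y*s,-np.cos(r)])
    else: c=np.array([x,-y,-1.])
    dr=T[:3,:3]@c
    return T[:3,3],dr/np.linalg.norm(dr)
def onz(d,u,v,z,fish=False):
    o,r=ray(d,u,v,fish); return o+r*(z-o[2])/r[2]
def tri(rays):
    A=np.zeros((3,3));b=np.zeros(3)
    for o,r in rays:
        P=np.eye(3)-np.outer(r,r);A+=P;b+=P@o
    p=np.linalg.solve(A,b)
    return p,[np.linalg.norm((np.eye(3)-np.outer(r,r))@(p-o)) for o,r in rays]
def proj(d,p,fish=False):
    K=d["camera_matrix"];T=np.array(d["world_from_camera"])
    c=T[:3,:3].T@(np.array(p,float)-T[:3,3]); x,y,z=c[0],-c[1],-c[2]
    if fish:
        r=np.hypot(x,y);t=np.arctan2(r,z); x,y=x/r*t,y/r*t
    else: x,y=x/z,y/z
    return K[0][0]*x+K[0][2],K[1][1]*y+K[1][2]
E
python3 - <<'E'
from h import *
a=cv2.imread("pics/top0.png");b=cv2.imread("pics/side0.png")
c=[cv2.resize(a[160:280,320:400],None,fx=5,fy=5,interpolation=cv2.INTER_CUBIC)]
cv2.imwrite("pics/c1.png",c[0])
cv2.imwrite("pics/c2.png",cv2.resize(b[260:370,200:360],None,fx=5,fy=5,interpolation=cv2.INTER_CUBIC))
cv2.imwrite("pics/c3.png",np.hstack([cv2.resize(a[195:255,180:240],(400,400),interpolation=cv2.INTER_CUBIC),cv2.resize(b[140:200,215:275],(400,400),interpolation=cv2.INTER_CUBIC)]))
E
```

```text
(no output)
```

View pics/c1.png

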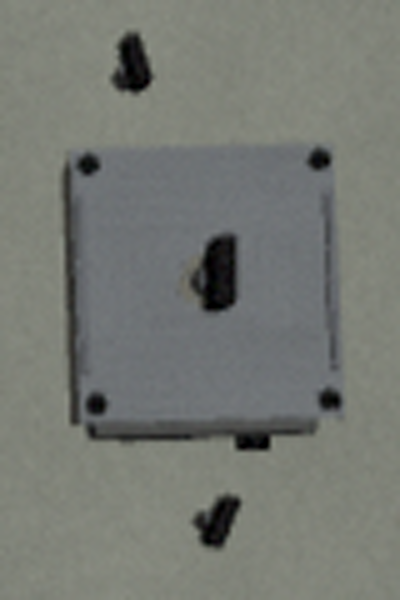

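View pics/c2.png

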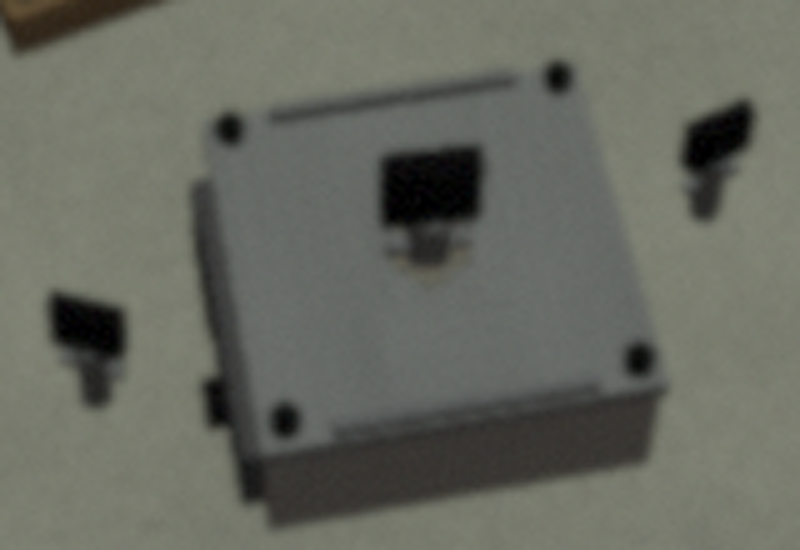

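View pics/c3.png

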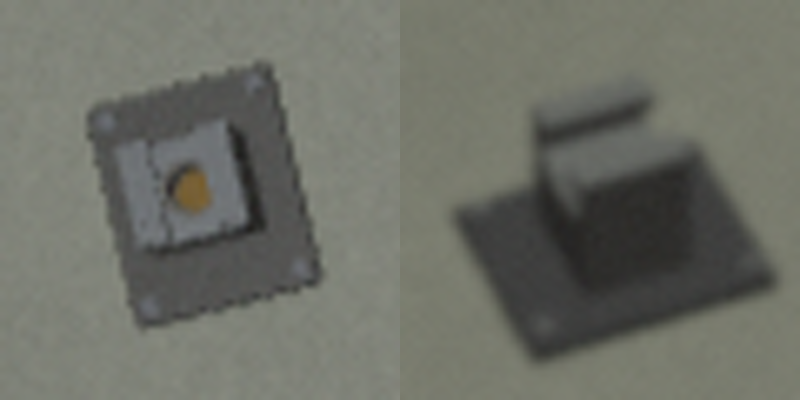

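The crops confirm the choice. The pin in the deck has the largest handle, centred near (430,187) in the side crop, and the two small ones stand beside the shaker. The stand's slot runs along the long side of its base. Next, measure.

```bash
python3 - <<'E'
from h import *
T=arm.get_image("top");S=arm.get_image("side")
def blob(d,x0,y0,x1,y1,th):
    g=d["img"][y0:y1,x0:x1].max(2); m=(g<th).astype(np.uint8)
    n,l,st,c=cv2.connectedComponentsWithStats(m)
    return [(st[i].tolist(),c[i]+[x0,y0],cv2.minAreaRect((np.argwhere(l==i)[:,::-1]+[x0,y0]).astype(np.float32))) for i in range(1,n) if st[i][4]>6]
for nm,d,b in [("top",T,(325,180,397,255)),("side",S,(235,265,340,360))]:
    for th in (40,60):
        print(nm,th,[(x[0][4],np.round(x[1],1).tolist(),np.round(x[2][1],1).tolist(),round(x[2][2])) for x in blob(d,*b,th)])
E
```

```text
top 40 [(9, [383.4, 191.7], [2.0, 3.0], 90), (8, [337.2, 192.8], [2.2, 2.7], 63), (83, [363.4, 214.6], [13.0, 7.0], 90), (10, [338.8, 240.5], [3.0, 2.0], 90), (10, [385.4, 239.5], [2.8, 2.8], 45), (20, [370.2, 248.0], [2.0, 6.0], 90)]
top 60 [(11, [337.5, 192.4], [2.8, 2.8], 45), (13, [383.4, 191.6], [3.0, 3.0], 90), (17, [333.1, 202.0], [16.0, 0.9], 86), (96, [363.1, 214.4], [14.0, 8.0], 90), (29, [334.1, 229.0], [28.0, 1.0], 90), (14, [338.7, 240.5], [3.0, 3.0], 90), (13, [385.6, 239.6], [3.0, 3.0], 90), (23, [347.1, 246.9], [20.1, 2.0], 6), (34, [371.1, 247.2], [3.0, 12.0], 90)]
side 40 [(10, [311.0, 275.2], [3.0, 2.0], 90), (13, [245.4, 285.4], [3.0, 3.0], 90), (20, [338.3, 289.5], [8.0, 2.0], 90), (254, [285.8, 297.0], [15.0, 18.0], 90), (19, [327.5, 331.6], [5.0, 3.0], 90), (32, [243.5, 340.2], [8.0, 3.0], 90), (18, [256.5, 343.8], [4.0, 3.0], 90), (28, [250.4, 355.0], [6.0, 4.0], 90)]
side 60 [(21, [311.0, 275.0], [4.0, 4.0], 90), (22, [245.3, 285.5], [4.2, 4.2], 45), (28, [338.1, 289.4], [10.0, 2.0], 90), (351, [285.5, 298.8], [23.0, 20.0], 90), (1093, [283.6, 347.6], [98.7, 49.3], 22), (29, [327.4, 331.6], [5.0, 5.0], 90), (30, [256.6, 343.6], [5.0, 5.0], 90)]
```

```bash
python3 - <<'E'
from h import *
T=arm.get_image("top");S=arm.get_image("side")
t=[(383.4,191.6),(337.4,192.5),(338.8,240.5),(385.5,239.5)]; s=[(327.4,331.6),(311,275.1),(245.4,285.5),(256.6,343.7)]
s=[s[0] and (327.4,331.6)]*0 or s
# top corner -> side corner by triangulation residual
P=[]
for a in t:
    best=min(((tri([ray(T,*a),ray(S,*b)]),b) for b in s),key=lambda q:sum(q[0][1])); P.append(best[0][0]); print(a,best[1],np.round(best[0][0],1),np.round(best[0][1],1), np.round(onz(T,*a,92),1))
print("centre",np.mean(P,0), "topz92",np.mean([onz(T,*a,92) for a in t],0),"side",np.mean([onz(S,*b,92) for b in s],0))
print("pin",tri([ray(T,363.3,214.5),ray(S,285.8,296.8)]))
# yaw from stop edges at z
Q=[onz(T,*a,92) for a in t]
for i,j in [(1,0),(2,3)]: v=Q[j]-Q[i];print(np.linalg.norm(v),np.arctan2(v[1],v[0]))
for i,j in [(2,1),(3,0)]: v=Q[j]-Q[i];print(np.linalg.norm(v),np.arctan2(v[1],v[0]))
# stand: hole & block
for (u,v) in [(208,223)]: print("stand rough",onz(T,u,v,78.5))
# wrist cam offset in tool frame
st=arm.observe();W=arm.get_image("wrist")
from scipy.spatial.transform import Rotation as R
Rt=R.from_euler("xyz",st["tool_rot"]).as_matrix();Tc=np.array(W["world_from_camera"])
print("cam in tool",np.round(Rt.T@(Tc[:3,3]-st["tcp_pos"]),1),np.round(Rt.T@Tc[:3,:3],3).tolist())
E
```

```text
(383.4, 191.6) (327.4, 331.6) [ 595.6 -326.1   85.7] [1.6 1.6] [ 596.3 -324.9   92. ]
(337.4, 192.5) (311, 275.1) [ 591.3 -172.5   86.4] [2.1 2.1] [ 592.5 -172.1   92. ]
(338.8, 240.5) (256.6, 343.7) [ 447.7 -205.1 -157.9] [1.6 1.6] [ 432.7 -175.6   92. ]
(385.5, 239.5) (256.6, 343.7) [ 435.6 -330.6   85.7] [1.6 1.6] [ 436.9 -329.3   92. ]
centre [ 517.57080928 -258.57629406   24.97231456] topz92 [ 514.58753704 -250.47907938   92.        ] side [ 510.83707623 -255.20004842   92.        ]
pin (array([ 513.55396333, -250.53852038,  131.03281418]), [np.float64(1.4468526028831388), np.float64(1.4468526028832314)])
152.93571506326373 -1.5462087172673595
153.66708562112703 -1.5437271917374964
159.83062834032012 0.022453293938607524
159.44941228614803 0.027032078023561706
stand rough [489.49255245 259.19104569  78.5       ]
cam in tool [  -0.2  -83.2 -171.8] [[1.0, 0.0, 0.0], [0.0, -0.96, -0.28], [0.0, 0.28, -0.96]]
```

play_rows(moves="9.4 -2.5 -3.7 -1.5 0;9.4 -2.5 -3.7 -1.5 0;9.4 -2.5 -3.7 -1.5 0;9.4 -2.5 -3.7 -1.5 0;9.4 -2.5 -3.7 -1.5 0;9.4 -2.5 -3.7 -1.5 0;9.4 -2.5 -3.7 0 0;9.4 -2.5 -3.7 0 0")

```text
clock: 1.4
tcp_pos: [438.8, -347.1, 303.9]
tool_rot: [-3.141, -0.001, -1.229]
wrist_force: [-0.1, -0.3, -0.4]
finger_gap: 1.0
```

play_rows(moves="9.4 -3.2 -5 0 0;9.4 -3.3 -5 0 0;9.4 0 0 0 9.8;9.4 0 0 0 9.8;9.4 0 0 0 0")

```text
clock: 2.02
tcp_pos: [510.5, -253.4, 303.5]
tool_rot: [3.142, -0.0, -1.57]
wrist_force: [-0.5, 0.2, -0.4]
finger_gap: 1.002
```

```bash
python3 - <<'E'
from h import *
W=arm.get_image("wrist");cv2.imwrite("pics/w1.png",W["img"])
s=arm.observe();print(s["clock"],s["tcp_pos"],s["tool_rot"],s["qpos"])
E
```

```text
2.075 [ 510.51270611 -253.5076807   303.53348518] [-3.14153728e+00 -2.50613816e-05 -1.56722146e+00] [ 0.47098022  0.19149829 -0.14327747  1.72531942  0.02887833  1.22676213
 -1.24667542]
```

View pics/w1.png

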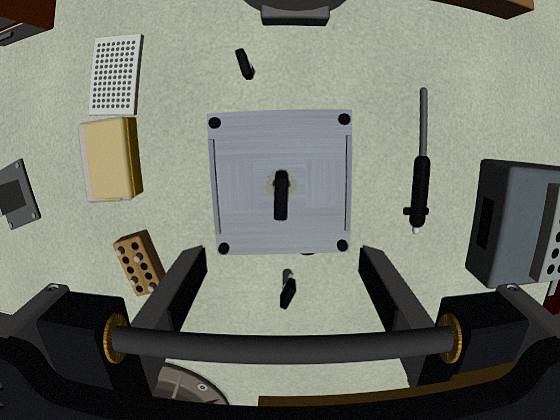

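```bash
python3 - <<'E'
from h import *
W=arm.get_image("wrist");I=W["img"]
cv2.imwrite("pics/w1c.png",cv2.resize(I[150:240,240:325],None,fx=6,fy=6,interpolation=cv2.INTER_CUBIC))
m=(I[160:235,255:310].max(2)<45).astype(np.uint8)
n,l,st,c=cv2.connectedComponentsWithStats(m)
i=1+np.argmax(st[1:,4]);p=np.argwhere(l==i)[:,::-1]+[255,160]
print(st[i],c[i]+[255,160])
for r in range(p[:,1].min(),p[:,1].max()+1,3):
    q=p[p[:,1]==r,0];print(r,q.min(),q.max(), np.round(onz(W,(q.min()+q.max())/2,r,156,True),1))
# stops
for (u,v) in [(215,122),(344,119),(224,247),(343,245)]:
    m=(I[v-12:v+12,u-12:u+12].max(2)<60).astype(np.uint8);n,l,st,c=cv2.connectedComponentsWithStats(m);i=1+np.argmax(st[1:,4]);q=c[i]+[u-12,v-12]
    print(q,st[i][4],np.round(onz(W,*q,90,True),1))
E
```

```text
[ 18  10  16  50 641] [280.49453978 194.83307332]
170 281 282 [ 544.7 -252.   156. ]
173 276 286 [ 541.7 -251.5  156. ]
176 275 287 [ 538.7 -251.5  156. ]
179 275 287 [ 535.6 -251.6  156. ]
182 273 288 [ 532.6 -251.1  156. ]
185 275 288 [ 529.5 -252.1  156. ]
188 275 287 [ 526.5 -251.6  156. ]
191 274 287 [ 523.4 -251.1  156. ]
194 275 286 [ 520.3 -251.1  156. ]
197 275 286 [ 517.2 -251.1  156. ]
200 274 286 [ 514.1 -250.6  156. ]
203 274 286 [ 510.9 -250.6  156. ]
206 274 286 [ 507.8 -250.6  156. ]
209 274 286 [ 504.6 -250.6  156. ]
212 274 286 [ 501.4 -250.6  156. ]
215 274 286 [ 498.2 -250.6  156. ]
218 274 285 [ 495.  -250.1  156. ]
[214.37614679 122.11009174] 109 [ 593.1 -172.1   90. ]
[344.08256881 118.95412844] 109 [ 597.2 -325.7   90. ]
[223.02970297 247.73267327] 101 [ 434.  -176.5   90. ]
[341.57843137 245.20588235] 102 [ 438.1 -329.7   90. ]
```

View pics/w1c.png

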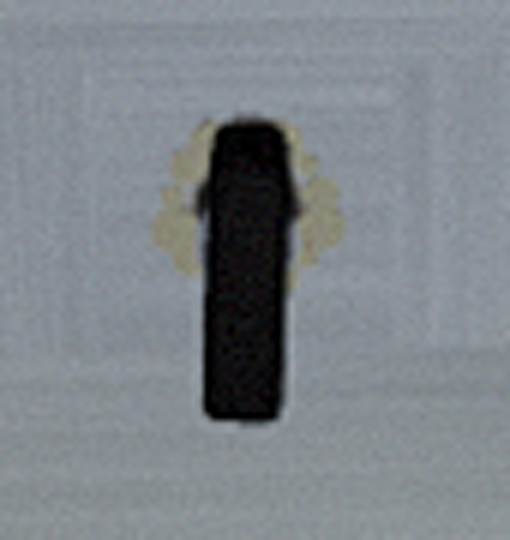

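Wrist view: handle top runs from about (280,170) to (280,219). Its near end plus half the width gives a centre of (516,-251), and the four stops give a mean of (515.6,-251), so they agree. Yaw is about -0.04. Descending.

play_rows(moves="9.4 -0.26 -0.5 2 2.4;9.4 0 0 3 0;9.4 0 0 3 0;9.4 0 0 3 0;9.4 0 0 3 0;9.4 0 0 2.5 0;9.4 0 0 1.75 0;9.4 0 0 0 0")

```text
clock: 3.12
tcp_pos: [514.9, -250.8, 120.1]
tool_rot: [3.14, 0.001, -1.612]
wrist_force: [0.2, 0.5, 0.6]
finger_gap: 0.999
```

```bash
python3 - <<'E'
from h import *
W=arm.get_image("wrist");S=arm.get_image("side")["img"]
cv2.imwrite("pics/w2.png",np.hstack([cv2.resize(W["img"][150:420,140:420],(400,386)),cv2.resize(S[230:365,200:340],(400,386))]))
s=arm.observe();print(s["clock"],s["tcp_pos"],s["tool_rot"],s["wrist_force"])
E
```

```text
3.225 [ 515.88510584 -251.12846161  121.67808849] [-3.14091751e+00 -1.15398302e-04 -1.61235827e+00] [-0.20844397 -0.04520352  0.12209963]
```

View pics/w2.png

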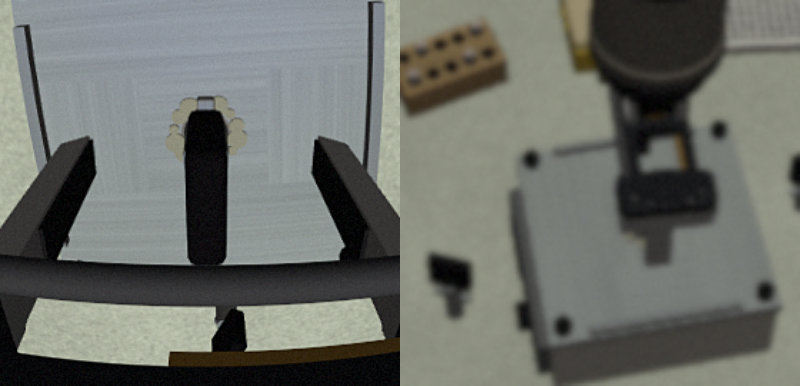

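The handle, near (205,185) in the left crop, is centred between the open fingers. Closing.

play_rows(moves="0 0 0 0 0;0 0 0 0 0;0 0 0 0 0;0 0 0 0 0;0 0 0 0 0;0 0 0 0 0")

```text
clock: 3.98
tcp_pos: [515.5, -250.9, 121.0]
tool_rot: [3.142, 0.0, -1.613]
wrist_force: [0.8, -0.2, -0.2]
finger_gap: 0.395
```

```bash
cat > st.py <<'E'
from h import *
s=arm.observe();print({k:np.round(s[k],3).tolist() for k in ["clock","tcp_pos","tool_rot","wrist_force","wrist_torque","finger_gap","qpos"]})
E
python3 st.py
```

```text
{'clock': 3.975, 'tcp_pos': [515.48, -250.925, 120.956], 'tool_rot': [3.142, 0.0, -1.613], 'wrist_force': [0.763, -0.203, -0.189], 'wrist_torque': [0.037, 0.023, 0.062], 'finger_gap': 0.395, 'qpos': [0.455, 0.368, -0.14, 1.916, 0.066, 0.862, -1.332]}
```

play_rows(moves="0 0 0 0 0;0 0 0 0 0;0 0 0 0 0;0 0 0 0 0;0 0 0 0 0")

```text
clock: 4.6
tcp_pos: [515.5, -251.3, 121.0]
tool_rot: [-3.142, -0.0, -1.613]
wrist_force: [0.1, -3.3, 0.7]
finger_gap: 0.148
```

```bash
python3 st.py
```

```text
{'clock': 4.6, 'tcp_pos': [515.452, -251.264, 121.032], 'tool_rot': [-3.142, -0.0, -1.613], 'wrist_force': [0.076, -3.276, 0.736], 'wrist_torque': [-1.069, 0.152, 0.035], 'finger_gap': 0.148, 'qpos': [0.455, 0.368, -0.14, 1.915, 0.067, 0.862, -1.332]}
```

play_rows(moves="0 0.05 0 0 0;0 0 0 0 -6;0 0 0 0 -8")

```text
clock: 4.97
tcp_pos: [515.6, -251.0, 121.0]
tool_rot: [-3.141, 0.001, -1.365]
wrist_force: [1.0, -0.8, 0.2]
finger_gap: 0.144
```

```bash
python3 st.py
```

```text
{'clock': 4.975, 'tcp_pos': [515.626, -250.965, 120.976], 'tool_rot': [-3.141, 0.001, -1.365], 'wrist_force': [0.992, -0.775, 0.172], 'wrist_torque': [0.087, -0.072, -0.289], 'finger_gap': 0.144, 'qpos': [0.497, 0.371, -0.191, 1.913, 0.09, 0.866, -1.105]}
```

play_rows(moves="0 0 0 -0.05 -9;0 0 0 -0.05 -9;0 0 0 -0.05 -9;0 0 0 0 0;0 0 0 0 9;0 0 0 -0.05 9;0 0 0 -0.05 9;0 0 0 -0.05 9")

```text
clock: 5.98
tcp_pos: [515.1, -251.1, 123.5]
tool_rot: [3.141, 0.0, -1.535]
wrist_force: [0.8, -0.8, -9.2]
finger_gap: 0.146
```

```bash
python3 st.py
```

```text
{'clock': 5.975, 'tcp_pos': [515.091, -251.069, 123.474], 'tool_rot': [3.141, 0.0, -1.535], 'wrist_force': [0.813, -0.847, -9.164], 'wrist_torque': [-0.377, -0.035, 0.291], 'finger_gap': 0.146, 'qpos': [0.469, 0.366, -0.157, 1.913, 0.073, 0.869, -1.26]}
```

play_rows(moves="0 0 0 -0.06 10;0 0 0 -0.06 10;0 0 0 -0.06 10;0 0 0 0 0;0 0 0 0 -10;0 0 0 -0.06 -10;0 0 0 -0.06 -10;0 0 0 -0.06 -10")

```text
clock: 6.98
tcp_pos: [515.1, -250.8, 127.0]
tool_rot: [3.141, 0.001, -1.345]
wrist_force: [1.9, 0.2, -13.2]
finger_gap: 0.14
```

```bash
python3 st.py
```

```text
{'clock': 6.975, 'tcp_pos': [515.127, -250.804, 126.96], 'tool_rot': [3.141, 0.001, -1.345], 'wrist_force': [1.893, 0.165, -13.233], 'wrist_torque': [-0.104, -0.252, -0.28], 'finger_gap': 0.14, 'qpos': [0.5, 0.364, -0.196, 1.908, 0.089, 0.879, -1.085]}
```

play_rows(moves="0 0 0 -0.06 -10;0 0 0 -0.06 -10;0 0 0 -0.06 -10;0 0 0 -0.06 -10;0 0 0 0 0;0 0 0 0 10;0 0 0 -0.05 10;0 0 0 -0.06 10")

```text
clock: 7.98
tcp_pos: [515.2, -251.1, 130.7]
tool_rot: [3.141, 0.001, -1.187]
wrist_force: [0.7, -1.0, -14.5]
finger_gap: 0.143
```

```bash
python3 - <<'E'
from h import *
W=arm.get_image("wrist");S=arm.get_image("side")["img"]
cv2.imwrite("pics/w3.png",np.hstack([cv2.resize(W["img"][150:420,140:420],(400,386)),cv2.resize(S[230:365,200:340],(400,386))]))
E
python3 st.py
```

```text
{'clock': 8.075, 'tcp_pos': [515.197, -250.953, 130.705], 'tool_rot': [3.141, 0.001, -1.183], 'wrist_force': [-0.003, 0.435, -13.033], 'wrist_torque': [0.198, 0.162, -0.287], 'finger_gap': 0.152, 'qpos': [0.527, 0.362, -0.228, 1.903, 0.103, 0.888, -0.935]}
```

View pics/w3.png

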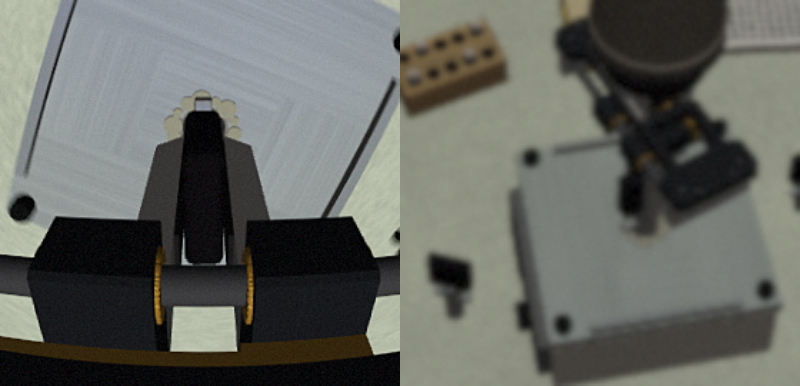

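The handle stays at the same pixels between the fingers, rows 110–263 in the crop. So the pin turns and rises with the gripper and hasn't slipped. Continuing.

play_rows(moves="0 0 0 -0.05 10;0 0 0 -0.06 10;0 0 0 -0.06 10;0 0 0 -0.06 10;0 0 0 0 0;0 0 0 0 -10;0 0 0 -0.05 -10;0 0 0 -0.06 -10")

```text
clock: 9.07
tcp_pos: [515.5, -251.1, 134.4]
tool_rot: [3.142, 0.001, -1.34]
wrist_force: [-0.2, 1.1, -13.5]
finger_gap: 0.147
```

play_rows(moves="0 0 0 -0.06 -10;0 0 0 -0.06 -10;0 0 0 -0.06 -10;0 0 0 -0.06 -10;0 0 0 0 0;0 0 0 0 10;0 0 0 -0.05 10;0 0 0 -0.06 10")

```text
clock: 10.07
tcp_pos: [515.6, -251.3, 138.0]
tool_rot: [-3.141, 0.0, -1.184]
wrist_force: [-0.3, 0.4, -14.5]
finger_gap: 0.147
```

play_rows(moves="0 0 0 -0.06 10;0 0 0 -0.06 10;0 0 0 -0.06 10;0 0 0 -0.06 10;0 0 0 0 0;0 0 0 0 -10;0 0 0 -0.05 -10;0 0 0 -0.06 -10")

```text
clock: 11.08
tcp_pos: [515.7, -251.2, 141.5]
tool_rot: [-3.141, 0.0, -1.342]
wrist_force: [-0.4, 0.4, -14.1]
finger_gap: 0.144
```

play_rows(moves="0 0 0 -0.06 -10;0 0 0 -0.06 -10;0 0 0 -0.06 -10;0 0 0 -0.06 -10;0 0 0 0 0;0 0 0 0 10;0 0 0 -0.05 10;0 0 0 -0.06 10")

```text
clock: 12.08
tcp_pos: [516.1, -251.4, 145.9]
tool_rot: [-3.14, -0.001, -1.185]
wrist_force: [-1.8, 3.1, -2.9]
finger_gap: 0.15
```

play_rows(moves="0 0 0 -0.06 10;0 0 0 -0.06 10;0 0 0 -0.06 10;0 0 0 -0.06 10;0 0 0 0 0")

```text
clock: 12.7
tcp_pos: [516.2, -251.9, 148.3]
tool_rot: [-3.14, -0.001, -1.876]
wrist_force: [-2.2, -1.7, -1.2]
finger_gap: 0.147
```

```bash
python3 st.py
```

```text
{'clock': 12.7, 'tcp_pos': [516.201, -251.882, 148.344], 'tool_rot': [-3.14, -0.001, -1.876], 'wrist_force': [-2.193, -1.697, -1.223], 'wrist_torque': [-0.54, 0.658, 0.034], 'finger_gap': 0.147, 'qpos': [0.419, 0.334, -0.095, 1.895, 0.04, 0.913, -1.571]}
```

The salt has let go: the force fell to about 1 N, which is the pin's weight. Lifting out.

play_rows(moves="0 0 0 -0.4 0;0 0 0 -0.5 0;0 0 0 -0.6 0;0 0 0 -0.8 0;0 0 0 -1.4 0;0 0 0 -2 0;0 0 0 -2 0;0 0 0 0 0")

```text
clock: 13.7
tcp_pos: [516.4, -251.8, 226.3]
tool_rot: [-3.138, -0.0, -1.875]
wrist_force: [0.1, 0.3, -2.4]
finger_gap: 0.149
```

```bash
python3 st.py; python3 - <<'E'
from h import *
W=arm.get_image("wrist");S=arm.get_image("side")["img"]
cv2.imwrite("pics/w4.png",np.hstack([cv2.resize(W["img"][150:420,140:420],(400,386)),cv2.resize(S[200:365,180:350],(400,386))]))
E
```

```text
{'clock': 13.7, 'tcp_pos': [516.361, -251.767, 226.303], 'tool_rot': [-3.138, -0.0, -1.875], 'wrist_force': [0.096, 0.286, -2.411], 'wrist_torque': [0.016, -0.024, -0.003], 'finger_gap': 0.149, 'qpos': [0.422, 0.253, -0.096, 1.818, 0.027, 1.068, -1.559]}
```

View pics/w4.png

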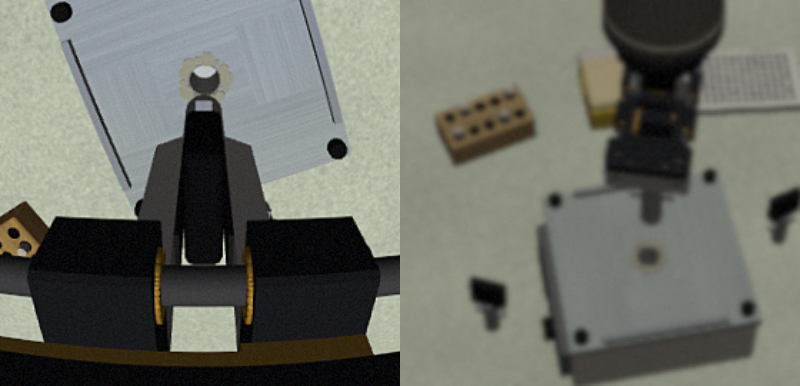

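Pin is out. The bore at (205,80) in the left crop is empty and the force is -2.4 N, about the pin's weight. Carrying it toward the stand, stopping short so the stand is in view.

play_rows(moves="0 0 0 0 -9.7;0 0 0 0 -9.7;0 0 0 0 -9.6;0 -2.5 0 0 0;0 -4 0 0 0;0 -4.6 0 0 0;0 -4.6 0 0 0;0 -4.6 0 0 0")

```text
clock: 14.8
tcp_pos: [473.8, -51.2, 223.6]
tool_rot: [3.141, 0.0, -1.369]
wrist_force: [0.1, -0.5, -2.0]
finger_gap: 0.15
```

play_rows(moves="0 -4.6 0 0 0;0 -4.6 0 0 0;0 -4.6 0 0 0;0 -4.6 0 0 0;0 -4.6 0 0 0;0 -4 0 0 0;0 -2.5 0 0 0;0 0 0 0 0")

```text
clock: 15.8
tcp_pos: [414.5, 237.9, 223.7]
tool_rot: [3.14, 0.001, -1.366]
wrist_force: [-0.9, -1.1, -1.0]
finger_gap: 0.151
```

```bash
python3 st.py; python3 - <<'E'
from h import *
W=arm.get_image("wrist");cv2.imwrite("pics/w5.png",W["img"])
E
```

```text
{'clock': 15.8, 'tcp_pos': [414.523, 237.905, 223.668], 'tool_rot': [3.14, 0.001, -1.366], 'wrist_force': [-0.891, -1.118, -0.95], 'wrist_torque': [-0.023, 0.037, 0.002], 'finger_gap': 0.151, 'qpos': [-0.115, 0.133, -0.58, 1.992, 0.083, 1.041, -2.099]}
```

View pics/w5.png

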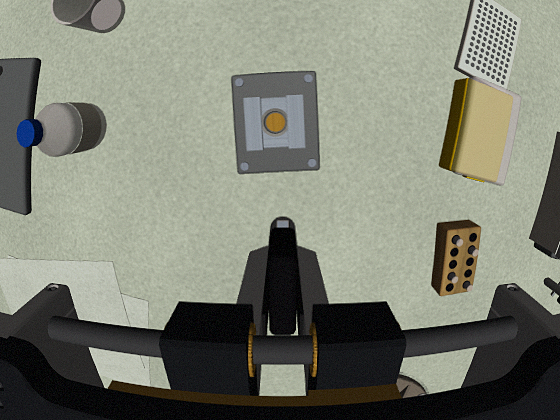

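```bash
python3 - <<'E'
from h import *
W=arm.get_image("wrist");I=W["img"]
cv2.imwrite("pics/w5c.png",cv2.resize(I[65:180,220:330],None,fx=5,fy=5,interpolation=cv2.INTER_CUBIC))
hsv=cv2.cvtColor(I,cv2.COLOR_BGR2HSV)
m=cv2.inRange(hsv,(8,120,60),(30,255,255))[100:150,250:300];p=np.argwhere(m)[:,::-1]+[250,100]
print("orange",len(p),p.mean(0),p.min(0),p.max(0))
c=p.mean(0)
for z in (32,54,78.5): print(z,onz(W,*c,z,True))
print("cam",np.round(W["world_from_camera"],2)[:3,3], "nadir px",proj(W,np.array(W["world_from_camera"])[:3,3]-[0,0.01,300],True))
# base
b=I.max(2)[60:185,220:335];print(b[100:102,20:60:6],b[15,5:100:8])
E
```

```text
orange 279 [273.39784946 122.        ] [264 113] [282 131]
32 [492.68538099 262.93344156  32.        ]
54 [492.92119822 262.37944652  54.        ]
78.5 [493.18381285 261.76249749  78.5       ]
cam [496.58 253.78 395.32] nadir px (np.float64(282.24524299541906), np.float64(120.2207689705469))
[[92 92 98 91 91 97 95]
 [88 93 93 97 96 93 96]] [180 114  72  85  99  98  97 104 103 102 141  66]
```

View pics/w5c.png

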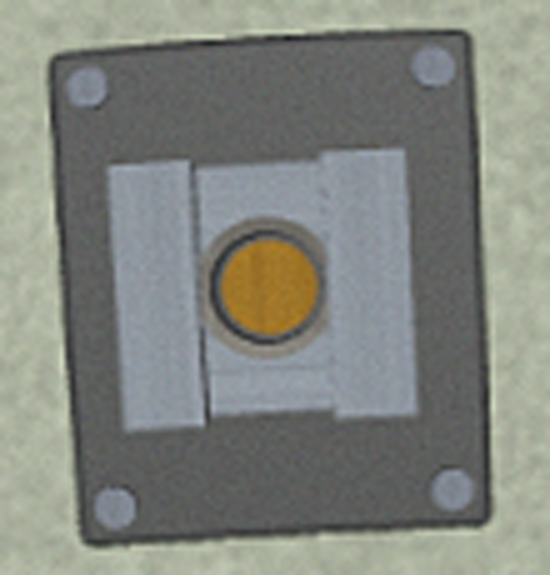

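```bash
python3 - <<'E'
from h import *
W=arm.get_image("wrist")
f=lambda x,y,z: onz(W,220+(x+.5)/5-.5,65+(y+.5)/5-.5,z,True)
C=[f(*p,78.5) for p in [(108,165),(404,150),(417,415),(124,431)]]
print(np.round(C,1).tolist(),"centre",np.mean(C,0))
for i,j in [(3,0),(2,1)]: v=C[j]-C[i];print("x-edge",np.linalg.norm(v),np.arctan2(v[1],v[0]))
for i,j in [(1,0),(2,3)]: v=C[j]-C[i];print("y-edge",np.linalg.norm(v),np.arctan2(v[1],v[0])-np.pi/2)
a,b,c,d=[f(*p,78.5) for p in [(190,160),(205,425),(320,150),(333,418)]]
print("slot ctr",(a+b+c+d)/4,np.arctan2(*(a-b)[[1,0]]),np.arctan2(*(c-d)[[1,0]]),np.linalg.norm((a-c)[:2]))
print("ring",f(265,286,54))
B=[f(*p,10) for p in [(52,57),(468,33),(490,522),(85,543)]];print("base",np.mean(B,0),[np.linalg.norm(B[i]-B[(i+1)%4]) for i in range(4)])
v=B[0]-B[3];print(np.arctan2(v[1],v[0]));v=B[1]-B[2];print(np.arctan2(v[1],v[0]))
Bt=[f(*p,10) for p in [(87,88),(433,67),(453,489),(115,508)]];print("bolts",np.mean(Bt,0));v=Bt[0]-Bt[3];print(np.arctan2(v[1],v[0]));v=Bt[1]-Bt[2];print(np.arctan2(v[1],v[0]))
# held handle: far end top edge & tip; pixel column of handle
I=W["img"];m=(I[225:340,255:310].max(2)<30)
for r in range(235,332,12):
    q=np.where(m[r-225])[0]+255
    print(r,q.min() if len(q) else None,q.max() if len(q) else None)
s=arm.observe();print(s["tcp_pos"],s["tool_rot"])
E
```

```text
[[511.2, 296.1, 78.5], [525.1, 240.9, 78.5], [474.9, 227.7, 78.5], [460.5, 283.2, 78.5]] centre [492.92735975 261.97166404  78.5       ]
x-edge 52.34055150691671 0.2495301093167451
x-edge 51.87447376928742 0.2563148825464609
y-edge 56.89351763204624 0.24552693354699318
y-edge 57.24551667995788 0.25371416206906994
slot ctr [493.09201884 262.17774164  78.5       ] 0.2509513127528901 0.2507042725527216 24.971419596994316
ring [493.35262304 262.33505033  54.        ]
base [493.13654515 261.70395647  10.        ] [np.float64(97.35167845957503), np.float64(117.26119856382391), np.float64(97.57678985860639), np.float64(117.3119378002346)]
0.25442343882173196
0.25634381089450475
bolts [493.08119122 262.05762565  10.        ]
0.25513505722609486
0.2565293608402938
235 270 294
247 269 295
259 267 297
271 266 298
283 265 299
295 263 301
307 262 302
319 262 303
331 263 301
[415.51308885 235.48675107 223.88728136] [ 3.14069799e+00 -3.99581385e-04 -1.36936814e+00]
```

Socket at (493.1,262.1), stand yaw 0.252. Block corners, slot edges, ring, bolts and base all agree within 0.5 mm, and the edges measure 52 x 57. Moving above the socket.

play_rows(moves="0 0 0 0 -2.9;0 -0.2 -2 0 0;0 -0.2 -2.2 0 0;0 -0.24 -2.2 0 0;0 0 -1.78 0 0;0 0 0 2.5 0;0 0 0 2 0;0 0 0 0 0")

```text
clock: 16.95
tcp_pos: [492.7, 262.0, 178.2]
tool_rot: [3.139, -0.001, -1.319]
wrist_force: [-0.2, -0.4, -1.2]
finger_gap: 0.147
```

```bash
python3 st.py; python3 - <<'E'
from h import *
W=arm.get_image("wrist");S=arm.get_image("side")["img"];T=arm.get_image("top")["img"]
cv2.imwrite("pics/w6.png",np.hstack([cv2.resize(W["img"][150:420,140:420],(400,386)),cv2.resize(S[100:215,190:310],(400,386),interpolation=cv2.INTER_CUBIC)]))
s=arm.observe();print(s["tcp_pos"])
E
```

```text
{'clock': 16.95, 'tcp_pos': [492.707, 262.009, 178.213], 'tool_rot': [3.139, -0.001, -1.319], 'wrist_force': [-0.207, -0.405, -1.178], 'wrist_torque': [0.054, -0.015, 0.023], 'finger_gap': 0.147, 'qpos': [-0.15, 0.322, -0.547, 1.878, 0.196, 0.998, -2.101]}
[493.60660281 263.0688102  180.27914665]
```

View pics/w6.png

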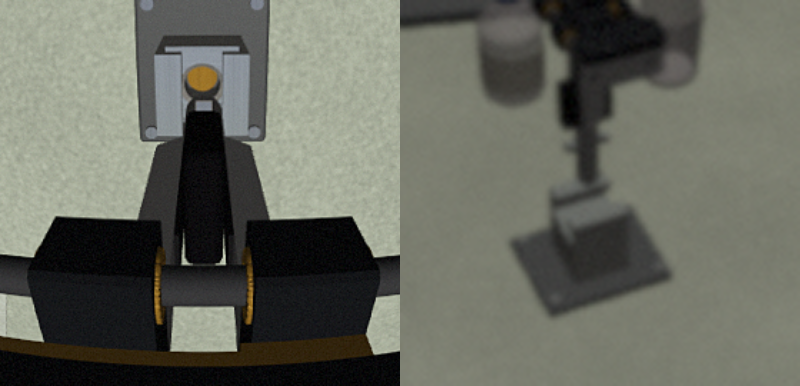

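play_rows(moves="0 0 0 1 0;0 0 0 1 0;0 0 0 1 0;0 0 0 1 0;0 0 0 0.8 0;0 0 0 0.6 0;0 0 0 0 0")

```text
clock: 17.98
tcp_pos: [492.9, 263.0, 125.0]
tool_rot: [3.141, -0.0, -1.318]
wrist_force: [0.4, 0.2, -1.3]
finger_gap: 0.145
```

```bash
python3 st.py; python3 - <<'E'
from h import *
W=arm.get_image("wrist");S=arm.get_image("side")["img"]
cv2.imwrite("pics/w7.png",np.hstack([cv2.resize(W["img"][150:420,140:420],(400,386)),cv2.resize(S[100:215,190:310],(400,386),interpolation=cv2.INTER_CUBIC)]))
s=arm.observe();print(s["tcp_pos"],s["wrist_force"])
E
```

```text
{'clock': 17.975, 'tcp_pos': [492.915, 263.004, 124.986], 'tool_rot': [3.141, -0.0, -1.318], 'wrist_force': [0.439, 0.194, -1.312], 'wrist_torque': [0.039, 0.017, -0.024], 'finger_gap': 0.145, 'qpos': [-0.173, 0.385, -0.53, 1.925, 0.245, 0.895, -2.143]}
[493.22938919 263.19610739 125.6076471 ] [ 0.56501198 -0.20614131 -1.39678601]
```

View pics/w7.png

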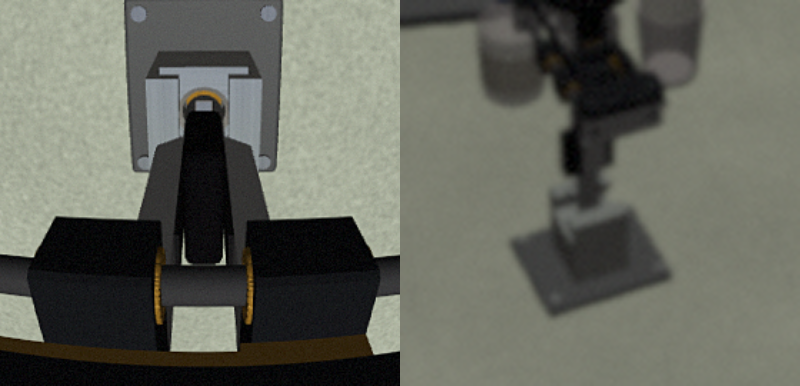

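play_rows(moves="0 0.09 0 0.3 0;0 0 0 0.5 0;0 0 0 0.4 0;0 0 0 0 0")

```text
clock: 18.58
tcp_pos: [493.1, 262.1, 113.0]
tool_rot: [3.141, -0.0, -1.318]
wrist_force: [0.2, -0.1, -1.3]
finger_gap: 0.152
```

```bash
python3 st.py
```

```text
{'clock': 18.575, 'tcp_pos': [493.132, 262.119, 113.001], 'tool_rot': [3.141, -0.0, -1.318], 'wrist_force': [0.175, -0.138, -1.333], 'wrist_torque': [0.001, 0.011, -0.022], 'finger_gap': 0.152, 'qpos': [-0.177, 0.4, -0.524, 1.935, 0.257, 0.873, -2.151]}
```

play_rows(moves="0 0 0 0.3 0;0 0 0 0.3 0;0 0 0 0 0")

```text
clock: 18.95
tcp_pos: [493.5, 262.3, 107.4]
tool_rot: [-3.141, 0.0, -1.318]
wrist_force: [-1.1, -0.2, 1.9]
finger_gap: 0.145
```

```bash
python3 st.py
```

```text
{'clock': 18.95, 'tcp_pos': [493.495, 262.331, 107.443], 'tool_rot': [-3.141, 0.0, -1.318], 'wrist_force': [-1.062, -0.198, 1.864], 'wrist_torque': [0.066, -0.063, 0.002], 'finger_gap': 0.145, 'qpos': [-0.18, 0.407, -0.521, 1.939, 0.263, 0.862, -2.156]}
```

play_rows(moves="0 0 0 0.4 0;0 0 0 0.4 0;0 0 0 0.4 0;0 0 0 0 0")

```text
clock: 19.45
tcp_pos: [493.6, 262.4, 95.4]
tool_rot: [-3.141, 0.0, -1.318]
wrist_force: [-1.0, -0.2, 8.7]
finger_gap: 0.148
```

```bash
python3 st.py
```

```text
{'clock': 19.45, 'tcp_pos': [493.553, 262.372, 95.426], 'tool_rot': [-3.141, 0.0, -1.318], 'wrist_force': [-1.025, -0.235, 8.673], 'wrist_torque': [-0.169, 0.374, 0.03], 'finger_gap': 0.148, 'qpos': [-0.186, 0.423, -0.515, 1.948, 0.275, 0.839, -2.167]}
```

Spring felt: the force changed by 10 N, meaning about 13 mm of travel and a lug centre near 63.7. A bit deeper, then the quarter turn.

play_rows(moves="0 0 0 0.15 0;0 0 0 0 -9;0 0 0 0 -9;0 0 0 0 -9;0 0 0 0 -9;0 0 0 0 -9;0 0 0 0 0")

```text
clock: 20.32
tcp_pos: [493.9, 262.8, 94.3]
tool_rot: [-3.14, -0.0, -0.53]
wrist_force: [-1.3, 1.0, 9.8]
finger_gap: 0.15
```

```bash
python3 st.py
```

```text
{'clock': 20.325, 'tcp_pos': [493.882, 262.816, 94.32], 'tool_rot': [-3.14, -0.0, -0.53], 'wrist_force': [-1.266, 0.988, 9.8], 'wrist_torque': [0.239, 0.135, -0.021], 'finger_gap': 0.15, 'qpos': [-0.051, 0.463, -0.69, 1.941, 0.381, 0.868, -1.47]}
```

play_rows(moves="0 0 0 0 -9;0 0 0 0 -9;0 0 0 0 -9;0 0 0 0 -9;0 0 0 0 -8.8;0 0 0 0 0;0 0 0 0 0")

```text
clock: 21.2
tcp_pos: [492.9, 262.9, 94.1]
tool_rot: [-3.141, 0.0, 0.25]
wrist_force: [-5.0, 2.2, 9.4]
finger_gap: 0.148
```

```bash
python3 st.py
```

```text
{'clock': 21.2, 'tcp_pos': [492.883, 262.932, 94.071], 'tool_rot': [-3.141, 0.0, 0.25], 'wrist_force': [-4.998, 2.181, 9.424], 'wrist_torque': [0.262, 1.307, 0.076], 'finger_gap': 0.148, 'qpos': [0.076, 0.518, -0.865, 1.935, 0.494, 0.915, -0.786]}
```

play_rows(moves="0 -0.08 -0.06 -0.2 0;0 0 0 -0.2 0;0 0 0 -0.2 0;0 0 0 -0.1 0;0 0 0 0 0")

```text
clock: 21.82
tcp_pos: [492.6, 262.9, 101.1]
tool_rot: [-3.141, -0.001, 0.249]
wrist_force: [0.0, 1.5, 5.5]
finger_gap: 0.149
```

```bash
python3 st.py
```

```text
{'clock': 21.825, 'tcp_pos': [492.636, 262.933, 101.106], 'tool_rot': [-3.141, -0.001, 0.249], 'wrist_force': [0.033, 1.464, 5.54], 'wrist_torque': [0.061, -0.0, 0.016], 'finger_gap': 0.149, 'qpos': [0.081, 0.508, -0.871, 1.931, 0.484, 0.925, -0.779]}
```

play_rows(moves="0 0 0 -0.1 0;0 0 0 0 0")

```text
clock: 22.08
tcp_pos: [492.6, 262.9, 102.1]
tool_rot: [-3.141, -0.001, 0.249]
wrist_force: [0.8, 1.2, 5.8]
finger_gap: 0.149
```

```bash
python3 st.py
```

```text
{'clock': 22.075, 'tcp_pos': [492.636, 262.867, 102.062], 'tool_rot': [-3.141, -0.001, 0.249], 'wrist_force': [0.817, 1.211, 5.806], 'wrist_torque': [0.302, -0.167, -0.034], 'finger_gap': 0.149, 'qpos': [0.082, 0.507, -0.872, 1.93, 0.483, 0.927, -0.778]}
```

Opening gradually. The full opening has room, since nothing stands within 60 mm of the block.

play_rows(moves="9.4 0 0 0 0;9.4 0 0 0 0;9.4 0 0 0 0;9.4 0 0 0 0;9.4 0 0 0 0;9.4 0 0 0 0;9.4 0 0 0 0")

```text
clock: 22.95
tcp_pos: [492.4, 262.6, 101.9]
tool_rot: [-3.142, -0.0, 0.249]
wrist_force: [-0.1, 0.1, 0.0]
finger_gap: 0.86
```

```bash
python3 st.py; python3 - <<'E'
from h import *
W=arm.get_image("wrist");S=arm.get_image("side")["img"]
cv2.imwrite("pics/w8.png",np.hstack([cv2.resize(W["img"][150:420,140:420],(400,386)),cv2.resize(S[100:215,190:310],(400,386),interpolation=cv2.INTER_CUBIC)]))
E
```

```text
{'clock': 22.95, 'tcp_pos': [492.413, 262.599, 101.917], 'tool_rot': [-3.142, -0.0, 0.249], 'wrist_force': [-0.149, 0.081, 0.011], 'wrist_torque': [-0.002, -0.113, -0.019], 'finger_gap': 0.86, 'qpos': [0.082, 0.507, -0.872, 1.93, 0.483, 0.927, -0.778]}
```

View pics/w8.png

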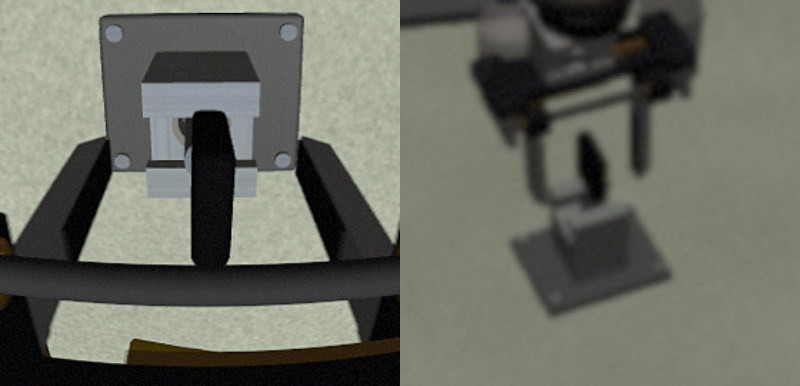

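The pin stands in the socket, released and turned across the slot. Its handle leans slightly, around (212,190) in the crop. Backing off upward to check tilt, angle and height.

play_rows(moves="9.4 0 0 0 0;9.4 0 0 -1.5 0;9.4 0 0 -2.5 0;9.4 0 0 -2.5 0;9.4 0 0 -2.5 0;9.4 0 0 -2.5 0;9.4 0 1.8 -2.5 0;9.4 0 1.8 0 0")

```text
clock: 24.05
tcp_pos: [502.0, 228.0, 244.4]
tool_rot: [-3.141, -0.003, 0.25]
wrist_force: [0.8, 0.7, -0.3]
finger_gap: 1.002
```

```bash
python3 st.py; python3 - <<'E'
from h import *
W=arm.get_image("wrist");S=arm.get_image("side")["img"];cv2.imwrite("pics/w9.png",W["img"])
T=arm.get_image("top")["img"]
cv2.imwrite("pics/s9.png",np.hstack([cv2.resize(W["img"][90:230,205:345],(400,400),interpolation=cv2.INTER_CUBIC),cv2.resize(S[120:210,205:295],(400,400),interpolation=cv2.INTER_CUBIC)]))
E
```

```text
{'clock': 24.05, 'tcp_pos': [502.025, 227.977, 244.363], 'tool_rot': [-3.141, -0.003, 0.25], 'wrist_force': [0.766, 0.673, -0.31], 'wrist_torque': [-0.032, -0.045, -0.021], 'finger_gap': 1.002, 'qpos': [0.256, 0.329, -0.969, 1.808, 0.297, 1.156, -0.559]}
```

View pics/w9.png

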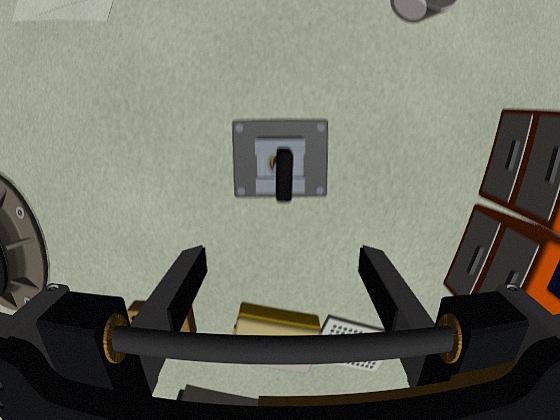

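View pics/s9.png

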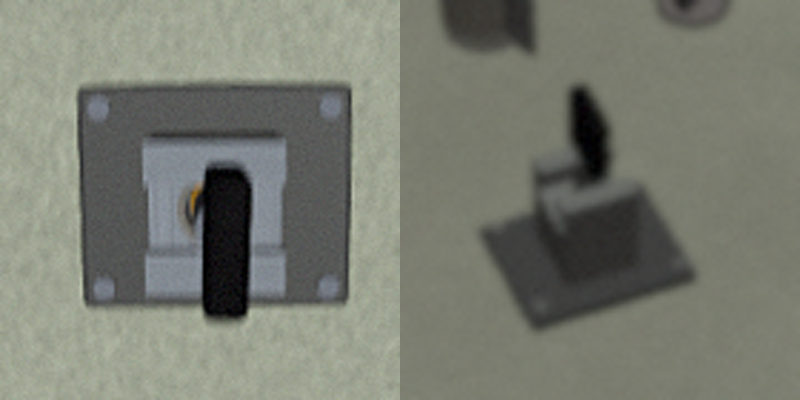

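```bash
python3 - <<'E'
from h import *
W=arm.get_image("wrist");I=W["img"]
m=(I[140:210,265:300].max(2)<50)
rows=[]
for r in range(70):
    q=np.where(m[r])[0]
    if len(q): rows.append((r+140,q.min()+265,q.max()+265))
print(rows[::4],rows[-3:])
sock=np.array([493.1,262.1]);a=0.252;X=np.array([np.cos(a),np.sin(a)]);Y=np.array([-np.sin(a),np.cos(a)])
f=lambda u,v,z:(lambda p:np.round([(p[:2]-sock)@X,(p[:2]-sock)@Y],1))(onz(W,u,v,z,True))
r=[q for q in rows if 175<=q[0]<=196]
u=np.array([(q[1]+q[2])/2 for q in r]);v=np.array([q[0] for q in r])
print("line top", [f(uu,vv,139) for uu,vv in zip(u[::4],v[::4])])
print("near end",f(u[-1],rows[-1][0]+.5,139))
# recheck socket with the block in this view, z=78.5 corners crop scaled by 400/140
g=lambda x,y,z:f(205+(x+.5)*.35-.5,90+(y+.5)*.35-.5,z)
for p in [(142,138),(284,138),(284,297),(146,297)]: print(g(*p,78.5))
b=[g(*p,10) for p in [(97,107),(330,107),(103,288),(327,288)]];print("bolts",b,np.mean(b,0))
E
```

```text
[(144, np.int64(281), np.int64(286)), (148, np.int64(278), np.int64(292)), (152, np.int64(278), np.int64(293)), (156, np.int64(275), np.int64(293)), (160, np.int64(275), np.int64(293)), (164, np.int64(272), np.int64(293)), (168, np.int64(278), np.int64(293)), (172, np.int64(278), np.int64(293)), (176, np.int64(278), np.int64(293)), (180, np.int64(278), np.int64(293)), (184, np.int64(277), np.int64(292)), (188, np.int64(277), np.int64(292)), (192, np.int64(277), np.int64(293)), (196, np.int64(278), np.int64(292))] [(196, np.int64(278), np.int64(292)), (197, np.int64(278), np.int64(292)), (198, np.int64(279), np.int64(291))]
line top [array([ 3.5, -0.7]), array([ 3.5, -4.2]), array([ 3.1, -7.7]), array([  2.6, -11.2]), array([  3.1, -14.7]), array([  3. , -18.3])]
near end [  3.  -21.4]
[-27.6  28. ]
[23.3 27.6]
[ 23.8 -31.1]
[-27.3 -30.8]
bolts [array([-52.7,  38.2]), array([47.8, 37.6]), array([-52.3, -42.2]), array([ 47.7, -42.7])] [-2.375 -2.275]
```

```bash
python3 - <<'E'
from h import *
T=arm.get_image("top");S=arm.get_image("side");W=arm.get_image("wrist")
cv2.imwrite("pics/w10.png",cv2.resize(W["img"][130:210,235:335],None,fx=7,fy=7,interpolation=cv2.INTER_CUBIC))
for nm,d,b in [("top",T,(190,200,235,245)),("side",S,(225,130,270,175))]:
    x0,y0,x1,y1=b
    m=(d["img"][y0:y1,x0:x1].max(2)<35).astype(np.uint8);n,l,st,c=cv2.connectedComponentsWithStats(m)
    for i in range(1,n):
        if st[i][4]>15: print(nm,st[i],c[i]+[x0,y0])
    for z in (78.5,93,116,139): print(z,np.round(proj(d,[493.1,262.1,z]),1))
cv2.imwrite("pics/s10.png",cv2.resize(S["img"][125:205,205:285],None,fx=7,fy=7,interpolation=cv2.INTER_CUBIC))
s=arm.observe();print(s["tcp_pos"],s["clock"])
E
```

```text
78.5 [207.2 221.9]
93 [206.4 221.5]
116 [205.3 220.9]
139 [204.1 220.2]
side [ 19  10   7  20 100] [246.98 150.19]
78.5 [247.7 158.6]
93 [247.5 154.9]
116 [247.3 149. ]
139 [247.1 143. ]
[500.76893262 228.28259343 241.47933551] 24.4
```

View pics/w10.png

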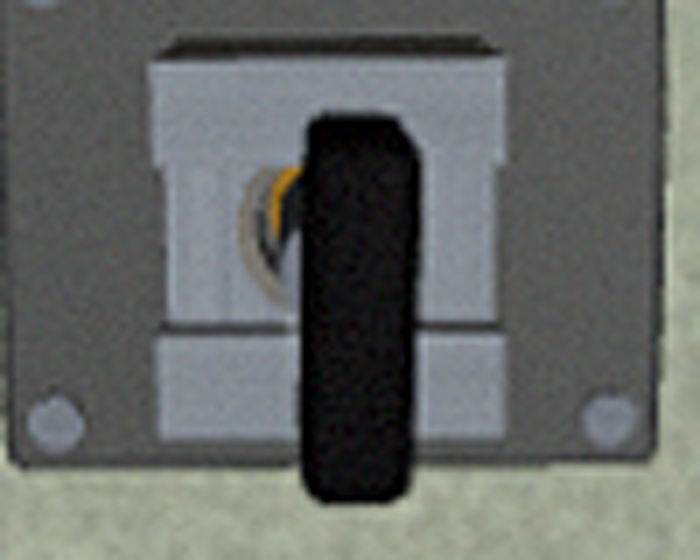

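View pics/s10.png

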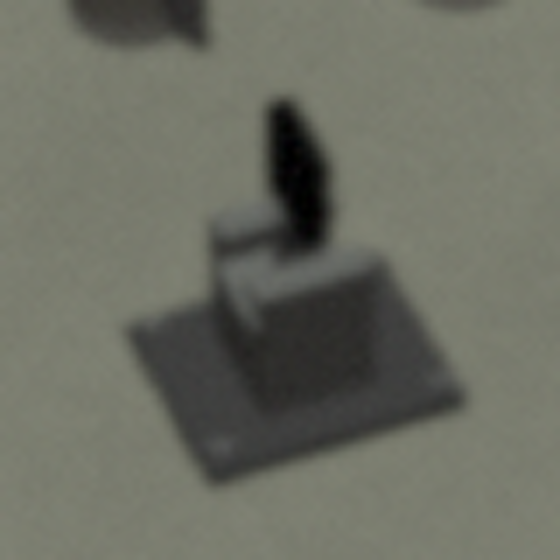

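Before handing in, the evidence is consistent:

- **Offset and tilt:** relative to the block in the same view, the handle sits about 3–4 mm off in stand x. The shaft clearance is only 2 mm, so the lugs are under 3 mm off axis and the tilt is about 0.03.
- **Yaw:** about 1.54 rad from the slot.
- **Height:** the side-view handle centroid at (247,150.2) is about 1 px from the prediction of (247.3,149).

The gripper is clear and open.

```bash
python3 - <<'E'
from h import *
print(arm.observe()["wrist_force"]); print(arm.close_job())
E
```

```text
[-0.35033109 -0.07425382  0.81368329]
the job is handed in; nothing more can be done
None
```

The pin is out of the shaker and parked in the stand's bayonet socket, and I handed the job in at about 24.4 s. No verdict was reported, so the result rests on my own checks.

- **Freeing the pin:** I twisted it back and forth over about 50° with roughly 0.6 mm of lift per 10°. The readings showed an upward pull of at most 14.5 N, about 3 mm of deck rise. The salt let go after roughly 20 mm and I lifted the pin clear.
- **Parking it:** I lowered it through the slot and felt the spring, about 10 N at roughly 13 mm of travel. I pushed 1.5 mm deeper, turned it 90°, let it rise into the notches, released it and backed off.
- **Last checks:** The lugs are about 1.54 rad from the slot. The side view fits the parked height to about 1 px, and the open gripper touches nothing.
- **What didn't agree:** The released pin is not quite centred. Its handle sits about 3–4 mm off axis along the stand's x. By the bore clearance that puts the lugs under 3 mm off (limit 4 mm) and the tilt near 0.03 rad (limit 0.12). The wrist camera's two views of the socket also differed by about 2 mm, so I measured the pin relative to the block.
- **Bystanders:** I saw no contact with the other items, but did not re-measure their positions.

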